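Seat the sample cassette and start the analyser at its touch-free sensor

TASK

Start a run on the bench analyser: with closed fingertips, gently push the white sample cassette along its channel until it is fully home against the stop under the hood, without pinching or lifting it. Then point straight down at the start sensor, the one with the round window, and hold the tool point still about 5 cm above the window for three seconds without touching it. Do not bring the tool low over the other two sensors, touch none of the three, and leave everything else on the bench where it stands.

Things in the scene. Friction and masses are not known exactly. Their poses are not given: they have to be found in the camera images.
- cassette: White flat sample cassette, loose, 66 mm wide (x), 120 long (y), 26 tall, 0.11 to 0.23 kg; dark wells and a grip rib (30 x 12 mm, to 40 mm up) on top near the outer (+y) end. Origin: centre of the underside. Slides in the channel on the analyser's deck. Push its outer end face, 60 mm from the origin along +y (flat to 20 mm up, set back 4 mm above). Starts 40 to 75 mm short of home.
- home (a point): Where the cassette's origin lies when fully home, on top of the analyser's deck, 60 mm above the bench. x across the channel, y along it outwards (push towards -y), z up. Along y from here: stop at -60 mm, hood face -25, home cassette's outer face +60, rails end +165, deck ends +175. The stop is hard: meet it at about 10 mm/s and stop at 5 N; over 36 N on the cassette is too hard.
- analyser: Fixed bench analyser, 300 (x) x 400 (y) x 260 mm; origin at the centre of its underside, turned up to 0.2 rad. Half y > 0: open dark deck, 60 mm high, with the cassette's channel in the middle between two rails 12 mm high, 72 mm apart. Half y < 0: cream hood to 260 mm, with a slot 42 mm high for the cassette.
- window_round (a point): Centre of the top of the start sensor's window: a round black disc 42 mm across, 35 mm above the bench, on a fixed cream housing 70 x 70 mm. z up. The sensor answers to the tool point (TCP) 30 to 75 mm above the window and within 18 mm of its axis to the side, with the tool pointing down.
- window_square (a point): Centre of the top of another sensor's window, black, square, 36 mm, on a like housing, 35 mm above the bench. Not to be used: the tool point must not come within 25 mm of its axis to the side while lower than 80 mm above it.
- window_bar (a point): Centre of the top of the third sensor's window, a black bar 14 x 52 mm (long along its y), on a like housing, 35 mm above the bench. Not to be used, as for the square one.
- sensor_round: Fixed cream housing of the round-window start sensor, 70 x 70 x 35 mm; origin at the centre of its underside.
- sensor_square: Fixed cream housing of the square-window sensor, 70 x 70 x 35 mm; origin at the centre of its underside.
- sensor_bar: Fixed cream housing of the bar-window sensor, 70 x 70 x 35 mm; origin at the centre of its underside.
- vial_a: Small capped vial, 28 mm across, 50 mm tall, standing among the sensors; origin under its centre. Leave alone.
- vial_b: Another such vial, 28 mm across, 50 mm tall; origin under its centre. Leave alone.
- vial_c: Smaller capped vial, 24 mm across, 42 mm tall, standing on the analyser's deck beside the channel; origin under its centre. Leave alone.
- tip_box: Pipette tip box, 92 x 122 x 59 mm; origin under its centre. Leave alone.
- beaker: Open glass beaker, 70 mm across, 85 mm tall; origin under its centre. Leave alone.
- bottle: Amber reagent bottle, 64 mm across, 140 mm tall; origin under its centre. Leave alone.
- jar: White jar, 50 mm across, 60 mm tall; origin under its centre. Leave alone.
Things that resemble listed ones, but are neither listed nor needed, are in the scene too. Leave any orange look-alike of the cassette alone.

How it is judged:
By the outcome, as a careful person would: the job done as asked, in the order asked, and still so for the second after the job is handed in, with the robot touching nothing.
It also fails if it takes over 48 s, if anything falls off the work surface, if the arm or the gripper's body presses on something with over 40 N, if the wrist force passes 120 N, or if a joint passes its speed limit or range.

ROBOT

A 7-joint arm with a two-finger parallel gripper is mounted at the origin on the work surface. World frame = base frame: x ahead of the robot, y to its left, z up, the work surface at z = 0. Lengths are in m, angles in rad, forces in N, time in s.
With the tool pointing down it reaches from about 0.425 to 0.875 m from the base axis. Payload 4.7 kg.
Tool frame: the origin (TCP) lies between the finger pads, 19 mm behind the fingertips; this is the grasp point; z points along the fingers, y is the line along which they close (so a half turn about z gives the same grasp; the last joint's range is limited). The gripper opens to 87 mm and grips with 3 to 60 N. Pads are 19 mm wide; open, the fingers measure 117 mm over their backs; the gripper's body (75 mm by 190 mm) begins 51 mm behind the grasp point.
Start: joints at [-1.278, 0.321, -0.07, 1.45, 0.023, 1.371, -0.057], TCP at [0.179, 0.625, 0.241] pointing down, gripper open.
Joint ranges: [-2.86, 2.86], [-0.3, 2.09], [-1.38, 1.24], [0.06, 2.45], [-1.56, 4.7], [0.09, 2.05], [-2.69, 2.69]. Speed limits (rad/s): [2.57, 2.57, 3.14, 3.14, 3.14, 3.14, 3.14].

INTERFACE

Orientations are given as a rotation vector (axis times angle).
In Python, from bench import get_state, get_image, get_calibration, close_job gives the robot as it stands.
- The arm moves only by the shell command python3 -m crank 'ROWS' [FORCE]. ROWS is JSON, a list of rows, each a list of 5 numbers: the opening, from 0 (shut) to 1 (fully open), then the shift along the world's x, y, z in units of 0.2 m (1.0 is 0.2 m), then the turn about the world's z in units of 2 pi rad (1.0 is 2 pi rad). A call has 1 to 5 rows; each row is the pose to reach, as a shift and turn from the pose commanded when the call began, turning the shorter way round; what a row does not reach only later rows make up. A row lasts 1/8 s, in which the tool goes at most 62.5 mm and 10.7 degrees, less where a joint would pass 70% of its speed; a pose out of reach is approached as far as the arm can. A call with a number of a shift or a turn outside -1 to 1 is refused whole. A call with a gripper value outside its range is refused whole. The fingers move at their own pace and stop on an object; FORCE is the grip in N (left out, the last holds). Time passes only in rows, so rows that repeat a pose let the fingers close. It gives the time, the measured TCP pose, the force, the opening and the grip force at its end, in the units of the state.
- get_state(): the state, without advancing time (a new reading comes with each control period).
- get_image(name): name is "scene" or "top" or "wrist"; returns the picture (420x560x3 uint8, red, green, blue); there is no depth.
- get_calibration(name): a dict with "fovy" (degrees; the focal length in pixels is half the picture's height over the tangent of half this angle, whatever the lens; pixels are square), "cx", "cy" (the principal point, pixels), "R" (3x3) and "t" (3): a world point X has camera coordinates R X + t. Camera axes: x right, y down, z forward; pixel columns grow to the right and rows downward; lengths in m; the calibration is good to about 2 mm. A picture is of the moment at which its call begins: read the wrist's pose just before it. get_calibration takes no time and is no camera call; for the wrist camera it gives the pose at the moment of the call.
- close_job(): hands the job in; it is judged then, once.
The state is a dict: "time": time; "joint_positions": joint angles; "qd": joint speeds; "joint_torque": joint torques, N m; "position": TCP position; "tool_rot": TCP orientation; "ft_force": force on the tool from outside, world axes, zero at the start; "torque": the same for the moment, N m; "grip_width": opening from 0.0 (shut) to 1.0 (fully open); "grip_force": force on a finger pad.
Only numpy, scipy, OpenCV 4.12 (cv2) and the standard library are available. Lean on these libraries where they do the work, as an engineer would, in place of code of your own. Each camera call takes 0.05 s, during which the arm holds its last target. There are 200 camera calls.

## Working session

There is one attempt and no reset: what is moved stays moved. The work goes in short steps, Python scripts to look and compute and a shell command to move; the robot and the scene stay as the last step left them, time stands still between calls to the robot, and variables do not carry over. Pictures are saved under pics/ and viewed, at most 10 in all, crops included, and the job is handed in when it is done.

```bash
mkdir -p pics; cat > h.py <<'E'
import numpy as np, cv2
from bench import *
def save(n,f):
    im=get_image(n); cv2.imwrite(f,im[:,:,::-1]); return im
def ray(c,uv,z,h=420):
    f=h/2/np.tan(np.radians(c["fovy"])/2); R=np.array(c["R"]);t=np.array(c["t"])
    o=-R.T@t; d=R.T@np.array([(uv[0]-c["cx"])/f,(uv[1]-c["cy"])/f,1.])
    return o+d*(z-o[2])/d[2]
def proj(c,X,h=420):
    f=h/2/np.tan(np.radians(c["fovy"])/2); p=np.array(c["R"])@np.array(X)+np.array(c["t"])
    return f*p[0]/p[2]+c["cx"], f*p[1]/p[2]+c["cy"]
E
python3 - <<'E'
from h import *
for n in("top","scene"):
    save(n,f"pics/{n}0.png"); c=get_calibration(n); print(c)
    print(ray(c,(280,210),0), [proj(c,(x,y,0)) for x,y in((.5,0),(.5,.5),(.5,-.5))])
s=get_state();print(s)
E
```

```text
{'fovy': 48.904383795677425, 'cx': 277.36031707970506, 'cy': 204.3078304133069, 'R': array([[-0.00787495, -0.99980044,  0.01835928],
       [-0.98211661,  0.0042793 , -0.18822501],
       [ 0.18810888, -0.01951321, -0.98195432]]), 't': array([0.01892974, 0.52069377, 1.36349605])}
[0.51188518 0.00655689 0.        ] [(np.float64(282.11060468191897), np.float64(213.69780567363833)), (np.float64(122.68221680353216), np.float64(214.44359883512755)), (np.float64(439.41880920170047), np.float64(212.96193055918573))]
{'fovy': 44.668010240283394, 'cx': 285.1302099363904, 'cy': 210.14022323028667, 'R': array([[ 0.42719156,  0.90414409, -0.00555248],
       [ 0.65796915, -0.3150787 , -0.68396054],
       [-0.62014834,  0.28852881, -0.72949788]]), 't': array([-0.26239703, -0.27210556,  1.58253388])}
[0.44438356 0.06553545 0.        ] [(np.float64(265.52592346346955), np.float64(232.9894849598648)), (np.float64(430.63443929007553), np.float64(173.82094536143543)), (np.float64(58.19194902795101), np.float64(307.2900043187269))]
{'time': 0.1, 'joint_positions': array([-1.27790502,  0.32176441, -0.07007371,  1.45154781,  0.02258369,
        1.37079633, -0.05690172]), 'qd': array([-0.00073377, -0.00290679,  0.0004355 , -0.00086898, -0.00035515,
       -0.00066238, -0.00038866]), 'joint_torque': array([-3.56264773e-04, -4.92574489e+01, -4.06102845e-01, -3.13396525e+01,
       -6.42971951e-02,  3.94211628e-02,  5.22890139e-05]), 'position': array([0.17879524, 0.62444641, 0.24026328]), 'tool_rot': array([-4.36465875e-01, -3.11096214e+00,  2.70463681e-03]), 'ft_force': array([-0.74838943,  0.29740661, -0.87339341]), 'torque': array([0.01466389, 0.03151729, 0.01885548]), 'grip_force': 0.0, 'grip_width': 0.9983983874519692}
```

View pics/top0.png

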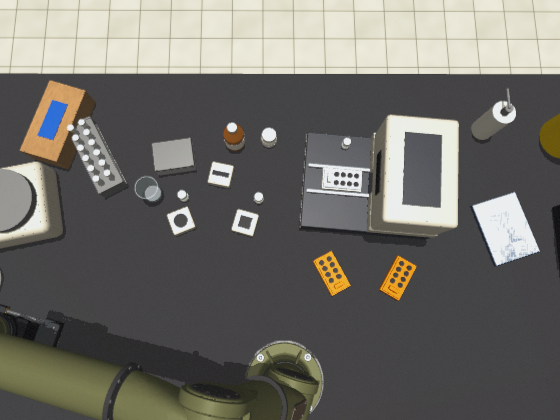

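View pics/scene0.png

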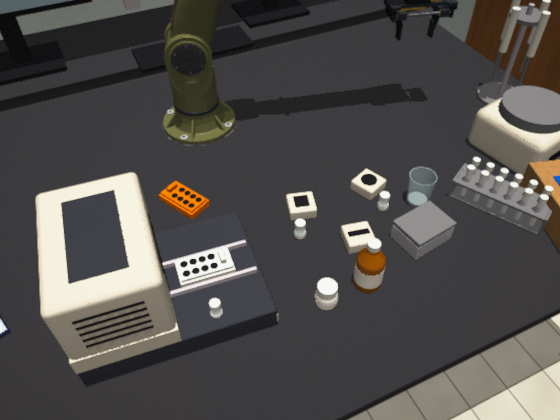

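The top view shows the analyser at (380,180), with the hood on the right, and the white cassette at (342,180). Three housings could be the start sensor: (181,220) has a round disc, (245,222) a square and (221,175) a bar. The one at (181,220) fits. There are orange look-alikes at (331,273) and (399,277), and the only white cassette is the one in the channel. I'll confirm this in an enlarged crop.

```bash
python3 - <<'E'
from h import *
im=cv2.imread("pics/top0.png"); cv2.imwrite("pics/crop1.png",cv2.resize(im[115:250,160:420],None,fx=3,fy=3,interpolation=cv2.INTER_CUBIC))
E
```

```text
(no output)
```

View pics/crop1.png

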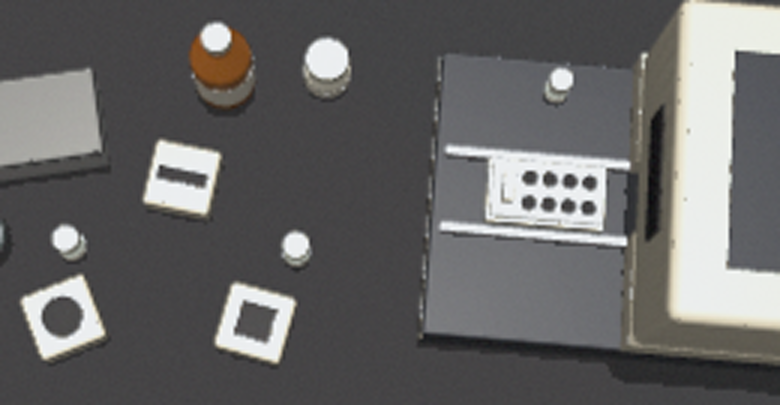

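The crop confirms it: round window at crop (63,317), square at (256,322), bar at (183,177), and the white cassette at (547,192) between the rails.

```bash
python3 - <<'E'
from h import *
c=get_calibration("top")
q=lambda x,y,z:ray(c,(160+x/3-.33,115+y/3-.33),z)[:2].round(4)
for n,x,y,z in [("round",63,317,.035),("square",256,322,.035),("bar",183,177,.035),("deckA",441,55,.06),("deckB",421,337,.06),
 ("railU0",446,150,.072),("railU1",628,165,.072),("railL0",441,227,.072),("railL1",626,241,.072),
 ("casUo",488,155,.084),("casLo",487,221,.084),("casUi",606,158,.086),("casLi",603,229,.086),("vc",560,76,.1),("va",66,235,.05),("vb",296,242,.05)]: print(n,q(x,y,z))
E
```

```text
round [0.4749 0.3116]
square [0.4688 0.115 ]
bar [0.6217 0.1918]
deckA [ 0.7457 -0.0777]
deckB [ 0.4489 -0.0517]
railU0 [ 0.6397 -0.0797]
railU1 [ 0.6233 -0.2655]
railL0 [ 0.5592 -0.073 ]
railL1 [ 0.544  -0.2599]
casUo [ 0.6309 -0.1211]
casLo [ 0.5625 -0.1183]
casUi [ 0.6269 -0.2404]
casLi [ 0.5534 -0.2342]
vc [ 0.709  -0.1943]
va [0.5572 0.3083]
vb [0.5489 0.0739]
```

```bash
R='[[0,0.13,-0.21,0,-0.014],[0,0.26,-0.42,0,-0.028],[0,0.39,-0.63,0,-0.041],[0,0.525,-0.86,0,-0.055],[0,0.525,-0.86,0,-0.055]]'
python3 -m crank '[[0,0.13,-0.21,0,-0.014],[0,0.26,-0.42,0,-0.028],[0,0.39,-0.63,0,-0.041],[0,0.525,-0.86,0,-0.055],[0,0.525,-0.86,0,-0.055]]' 10
python3 -m crank '[[0,0.13,-0.21,0,-0.014],[0,0.26,-0.42,0,-0.028],[0,0.39,-0.63,0,-0.041],[0,0.525,-0.86,0,-0.055],[0,0.525,-0.86,0,-0.055]]'
python3 -m crank '[[0,0.13,-0.21,0,-0.014],[0,0.26,-0.42,0,-0.028],[0,0.39,-0.63,0,-0.041],[0,0.525,-0.86,0,-0.055],[0,0.525,-0.86,0,-0.055]]'
python3 -m crank '[[0,0.13,-0.21,0,-0.014],[0,0.26,-0.42,0,-0.028],[0,0.39,-0.63,0,-0.041],[0,0.525,-0.86,0,-0.055],[0,0.525,-0.86,0,-0.055]]'
python3 - <<'E'
from h import *
s=get_state();c=get_calibration("wrist");save("wrist","pics/w1.png");print(s["position"],s["tool_rot"],s["ft_force"],s["joint_positions"],s["grip_width"],s["time"])
np.save("w1.npy",c,allow_pickle=True)
for p in((.585,-.2407,.06),(.597,-.12,.08),(.709,-.194,.1)):print(proj(c,p))
E
```

```text
time: 0.72
position: [0.2874, 0.4489, 0.2413]
tool_rot: [0.977, 2.984, -0.002]
ft_force: [-0.6, 0.3, -0.5]
grip_width: 0.519
grip_force: 0.0
time: 1.35
position: [0.3911, 0.2775, 0.2413]
tool_rot: [1.474, 2.773, -0.0]
ft_force: [-1.5, 0.9, -0.5]
grip_width: 0.025
grip_force: 0.0
time: 1.98
position: [0.4955, 0.1058, 0.2413]
tool_rot: [1.927, 2.479, -0.001]
ft_force: [-0.9, 0.6, -0.7]
grip_width: 0.006
grip_force: 0.0
time: 2.6
position: [0.5998, -0.0657, 0.2405]
tool_rot: [2.322, 2.113, -0.004]
ft_force: [-0.7, 0.7, 0.6]
grip_width: 0.008
grip_force: 0.0
[ 0.59981293 -0.06570816  0.2404682 ] [ 2.32225639  2.11326759 -0.00397809] [-0.7290917   0.66310833  0.63050982] [-0.47997516  0.25106481  0.64926485  1.59548132 -0.15151658  1.34734901
  0.09371196] 0.007872055192410356 2.6
(np.float64(280.0893787985306), np.float64(363.5317217867679))
(np.float64(280.9869637859445), np.float64(258.5931714907178))
(np.float64(417.87524572905863), np.float64(335.7467970759441))
```

View pics/w1.png

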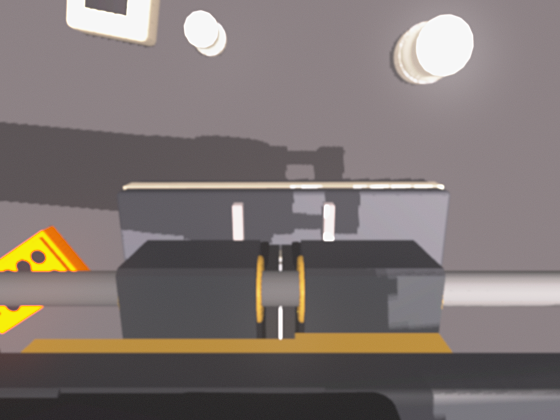

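The wrist view shows the rails' outer ends at (238,204) and (329,204), running vertically, so the tool is aligned with the channel. The deck edge is at row 190. The fingers hide the cassette.

```bash
python3 - <<'E'
from h import *
c=np.load("w1.npy",allow_pickle=True).item()
for p,z in(((238,204),.072),((329,204),.072),((238,238),.072),((329,238),.072),((122,190),.06),((446,190),.06)):print(ray(c,p,z)[:2].round(4))
E
```

```text
[ 0.5644 -0.0696]
[ 0.6426 -0.0769]
[ 0.5607 -0.1003]
[ 0.6408 -0.1078]
[ 0.4619 -0.0502]
[ 0.7481 -0.0768]
```

```bash
python3 -m crank '[[0,0.005,-0.07,-0.2,0],[0,0.005,-0.07,-0.4,0],[0,0.005,-0.07,-0.6,0],[0,0.005,-0.07,-0.7,0],[0,0.005,-0.07,-0.77,0]]'
python3 -m crank '[[0,0,0,0,0],[0,0,0,0,0]]'
python3 - <<'E'
from h import *
save("scene","pics/s2.png");print(get_state()["ft_force"],get_state()["position"])
im=cv2.imread("pics/s2.png");cv2.imwrite("pics/s2c.png",cv2.resize(im[180:340,130:310],None,fx=3.5,fy=3.5,interpolation=cv2.INTER_CUBIC))
E
```

```text
time: 3.28
position: [0.6001, -0.0751, 0.0867]
tool_rot: [-2.316, -2.122, -0.001]
ft_force: [0.1, 0.0, -0.1]
grip_width: 0.005
grip_force: 0.0
time: 3.52
position: [0.6009, -0.0771, 0.0886]
tool_rot: [2.318, 2.118, 0.003]
ft_force: [0.1, 0.0, -0.1]
grip_width: 0.003
grip_force: 0.0
[-0.15432594 -0.63258975  0.35874963] [ 0.60095283 -0.07720351  0.08871623]
```

View pics/s2c.png

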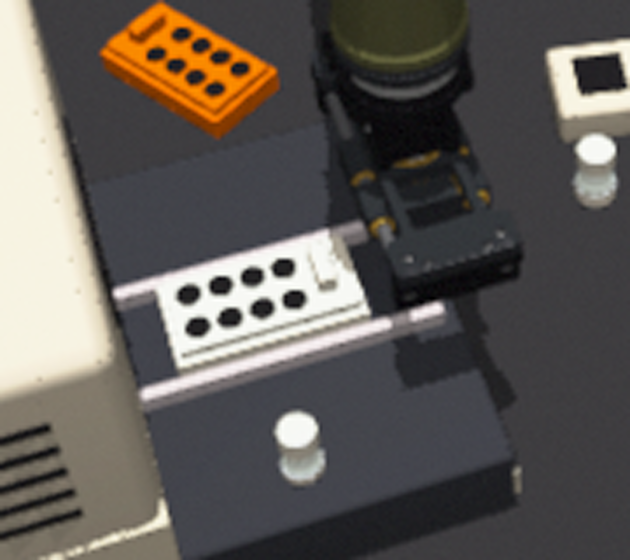

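```bash
python3 -m crank '[[0,-0.002,-0.03,-0.006,0],[0,-0.005,-0.06,-0.012,0],[0,-0.008,-0.09,-0.012,0],[0,-0.01,-0.115,-0.012,0],[0,-0.012,-0.13,-0.012,0]]'
python3 -m crank '[[0,-0.001,-0.015,0,0],[0,-0.003,-0.03,0,0],[0,-0.004,-0.045,0,0],[0,-0.005,-0.06,0,0],[0,-0.007,-0.075,0,0]]'
python3 -m crank '[[0,-0.001,-0.015,0,0],[0,-0.003,-0.03,0,0],[0,-0.004,-0.045,0,0],[0,-0.005,-0.06,0,0],[0,-0.007,-0.075,0,0]]'
```

```text
time: 4.2
position: [0.5974, -0.1037, 0.0849]
tool_rot: [2.32, 2.118, -0.0]
ft_force: [-0.0, -0.5, 0.0]
grip_width: 0.008
grip_force: 0.0
time: 4.82
position: [0.5962, -0.118, 0.0849]
tool_rot: [2.319, 2.119, 0.0]
ft_force: [-0.1, 1.1, 0.1]
grip_width: 0.002
grip_force: 0.6
time: 5.45
position: [0.5947, -0.1333, 0.0849]
tool_rot: [2.319, 2.119, -0.0]
ft_force: [0.7, 1.4, -0.8]
grip_width: 0.006
grip_force: 0.6
```

```bash
python3 -m crank '[[0,0,-0.015,0,0],[0,0,-0.03,0,0],[0,0,-0.045,0,0],[0,0,-0.06,0,0],[0,0,-0.075,0,0]]'
python3 -m crank '[[0,0,-0.006,0,0],[0,-0.001,-0.012,0,0],[0,-0.002,-0.018,0,0],[0,-0.002,-0.024,0,0],[0,-0.003,-0.03,0,0]]'
```

```text
time: 6.08
position: [0.5947, -0.1483, 0.0849]
tool_rot: [2.319, 2.119, 0.0]
ft_force: [0.2, 1.6, 0.3]
grip_width: 0.004
grip_force: 0.6
time: 6.7
position: [0.5941, -0.1541, 0.0849]
tool_rot: [2.319, 2.119, 0.0]
ft_force: [-1.2, 1.3, 0.2]
grip_width: 0.009
grip_force: 0.6
```

```bash
python3 -m crank '[[0,0,-0.006,0,0],[0,-0.001,-0.012,0,0],[0,-0.002,-0.018,0,0],[0,-0.002,-0.024,0,0],[0,-0.003,-0.03,0,0]]'
python3 -m crank '[[0,0,-0.006,0,0],[0,-0.001,-0.012,0,0],[0,-0.002,-0.018,0,0]]'
```

```text
time: 7.32
position: [0.5935, -0.1602, 0.0849]
tool_rot: [2.319, 2.119, 0.0]
ft_force: [0.7, 0.8, -0.2]
grip_width: 0.007
grip_force: 0.6
time: 7.7
position: [0.5931, -0.1638, 0.0849]
tool_rot: [2.319, 2.119, 0.0]
ft_force: [-0.6, 1.0, -0.6]
grip_width: 0.001
grip_force: 0.5
```

Contact with the stop is near, so I'll move in short calls and watch the force.

```bash
python3 -m crank '[[0,0,-0.006,0,0],[0,-0.001,-0.012,0,0]]'|grep -E "posi|ft_"
```

```text
position: [0.5929, -0.1662, 0.0849]
ft_force: [-0.4, 0.9, -0.5]
```

```bash
python3 -m crank '[[0,-0.001,-0.006,0,0]]'|grep -E "posi|ft_"
```

```text
position: [0.5927, -0.1674, 0.0849]
ft_force: [-1.1, 2.2, -0.7]
```

```bash
python3 -m crank '[[0,0,-0.006,0,0]]'|grep -E "posi|ft_"
```

```text
position: [0.5927, -0.1685, 0.0849]
ft_force: [0.7, 0.8, -0.5]
```

```bash
python3 -m crank '[[0,-0.001,-0.006,0,0]]'|grep -E "posi|ft_"
```

```text
position: [0.5926, -0.1692, 0.0849]
ft_force: [-0.6, 3.2, 1.1]
```

```bash
python3 -m crank '[[0,0,-0.004,0,0]]'|grep -E "posi|ft_"
```

```text
position: [0.5926, -0.1693, 0.0849]
ft_force: [-0.1, 4.8, 0.3]
```

```bash
python3 -m crank '[[0,0,-0.002,0,0]]'|grep -E "posi|ft_"
```

```text
position: [0.5928, -0.1694, 0.0849]
ft_force: [-0.0, 6.2, 0.3]
```

Stalled at the predicted position with the force rising, so the cassette is home. I'll back off, lift and travel high towards the round window.

```bash
python3 -m crank '[[0,0,0.02,0,0],[0,0.004,0.05,0,0],[0,0.01,0.12,0,0],[0,0.018,0.2,0,0],[0,0.018,0.2,0,0]]'|grep -E "posi|ft_"
python3 -m crank '[[0,0,0,0.15,0],[0,0,0,0.35,0],[0,0,0,0.55,0],[0,0,0,0.75,0],[0,0,0,0.8,0]]'|grep -E "posi|ft_"
python3 -m crank '[[0,-0.05,0.2,0,0],[0,-0.1,0.4,0,0],[0,-0.15,0.6,0,0],[0,-0.2,0.8,0,0],[0,-0.25,0.95,0,0]]'|grep -E "posi|ft_"
python3 -m crank '[[0,-0.05,0.2,0,0],[0,-0.1,0.4,0,0],[0,-0.15,0.6,0,0],[0,-0.2,0.75,0,0],[0,-0.22,0.75,0,0]]'|grep -E "posi|ft_"
python3 - <<'E'
from h import *
s=get_state();c=get_calibration("wrist");save("wrist","pics/w2.png");print(s["position"],s["time"]);np.save("w2.npy",c,allow_pickle=True)
print(proj(c,(.475,.3116,.035)))
im=save("top","pics/top2.png");
# cassette: top vs before
t=cv2.imread("pics/top2.png"); a=t[140:215,295:400]; b=np.zeros((420,560,3),np.uint8)
w=cv2.imread("pics/w2.png"); out=np.zeros((600,780,3),np.uint8); out[:420,:560]=w; out[420:600,:252]=cv2.resize(a,(252,180)); cv2.imwrite("pics/both.png",out)
E
```

```text
position: [0.5966, -0.128, 0.0847]
ft_force: [-0.1, 0.5, 0.0]
position: [0.5973, -0.1318, 0.248]
ft_force: [0.3, -0.9, 0.2]
position: [0.545, 0.061, 0.2437]
ft_force: [0.3, -0.1, -0.3]
position: [0.5005, 0.2118, 0.2435]
ft_force: [-0.1, -0.9, -0.7]
[0.50050662 0.2117689  0.24351867] 11.075
(np.float64(241.15709394607427), np.float64(80.56517222395755))
```

View pics/both.png

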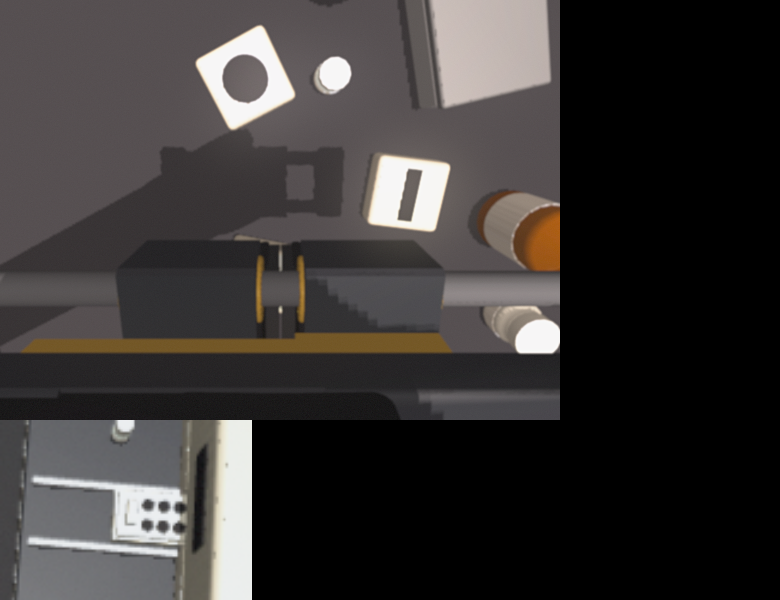

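The round window is at wrist pixel (245,78), close to the prediction of (241,81). The cassette's inner end is under the hood.

```bash
python3 - <<'E'
from h import *
c=np.load("w2.npy",allow_pickle=True).item(); r=ray(c,(245,78),.035);print(r, (np.r_[r[:2],.087]-get_state()["position"])/.2)
c=get_calibration("top");print(ray(c,(295+115/2.4,140+513/2.4-420/2.4),.08), ray(c,(295+115/2.4,140+(513-420)/2.4),.08))
E
```

```text
[0.47866734 0.31347697 0.035     ] [-0.11507172  0.52643425 -0.78528525]
[ 0.59293637 -0.18304564  0.08      ] [ 0.59293637 -0.18304564  0.08      ]
```

```bash
python3 -m crank '[[0,-0.04,0.17,0,0],[0,-0.08,0.34,0,0],[0,-0.118,0.504,0,0],[0,-0.118,0.504,0,0],[0,-0.118,0.504,0,0]]'|grep posi
python3 -m crank '[[0,0,0,-0.2,0],[0,0,0,-0.4,0],[0,0,0,-0.6,0],[0,0,0,-0.72,0],[0,0,0,-0.78,0]]'|grep posi
python3 -m crank '[[0,0,0,0,0],[0,0,0,0,0],[0,0,0,0,0],[0,0,0,0,0],[0,0,0,0,0]]'|grep -E "posi|rot|ft"
python3 - <<'E'
from h import *
save("scene","pics/s3.png");im=cv2.imread("pics/s3.png");cv2.imwrite("pics/s3c.png",cv2.resize(im[90:320,140:470],None,fx=2.4,fy=2.4))
E
```

```text
position: [0.4796, 0.3077, 0.2447]
position: [0.4789, 0.3073, 0.0876]
position: [0.4786, 0.3101, 0.0892]
tool_rot: [2.319, 2.119, 0.001]
ft_force: [-0.1, -0.2, 0.2]
```

View pics/s3c.png

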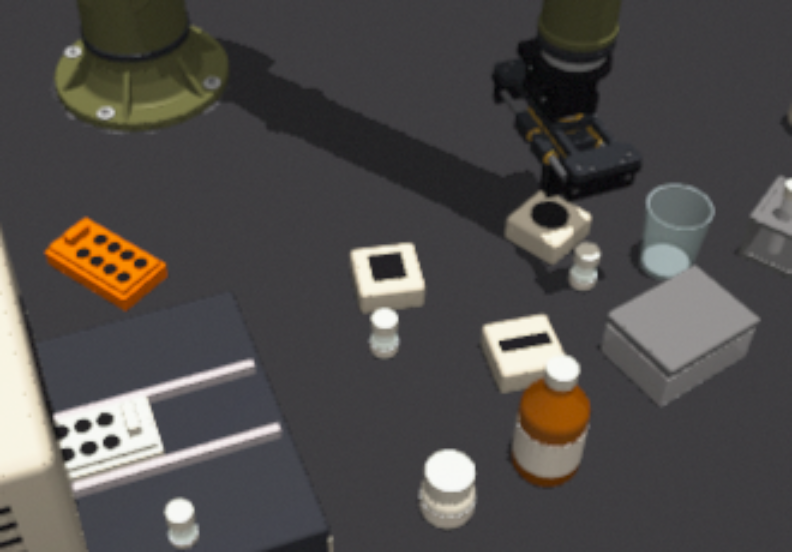

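The tool is over the round window, at about 2 mm lateral error and 54 mm height, and everything else stands where it did. The cassette is under the hood. Next I'll hold still, then hand in from here because the robot is touching nothing.

```bash
python3 -m crank '[[0,0,0,0,0],[0,0,0,0,0],[0,0,0,0,0],[0,0,0,0,0],[0,0,0,0,0]]'|grep posi
python3 -m crank '[[0,0,0,0,0],[0,0,0,0,0],[0,0,0,0,0],[0,0,0,0,0],[0,0,0,0,0]]'|grep posi
python3 -m crank '[[0,0,0,0,0],[0,0,0,0,0],[0,0,0,0,0],[0,0,0,0,0],[0,0,0,0,0]]'|grep posi
python3 -m crank '[[0,0,0,0,0],[0,0,0,0,0],[0,0,0,0,0],[0,0,0,0,0],[0,0,0,0,0]]'|grep posi
python3 -m crank '[[0,0,0,0,0],[0,0,0,0,0],[0,0,0,0,0],[0,0,0,0,0],[0,0,0,0,0]]'|grep posi
python3 -m crank '[[0,0,0,0,0],[0,0,0,0,0],[0,0,0,0,0],[0,0,0,0,0],[0,0,0,0,0]]'|grep -E "posi|time"
python3 -c "from bench import *; print(close_job())"
```

```text
position: [0.4785, 0.3099, 0.0889]
position: [0.4785, 0.3099, 0.0889]
position: [0.4785, 0.3099, 0.0889]
position: [0.4785, 0.3099, 0.0889]
position: [0.4785, 0.3099, 0.0889]
time: 16.85
position: [0.4785, 0.3099, 0.0889]
the job is handed in; nothing more can be done
None
```

The cassette was pushed home until it stalled against the stop (about 6 N). The tool point was then held still for more than 3 s about 54 mm above the round window, and the job was handed in after about 17 s with nothing else seen disturbed (no verdict was returned).

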